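Push the amplifier home into the locating corner

TASK

Push the loose amplifier module along the worktop into the inside corner of the two aluminium locating bars, until its far side lies flat against the back bar and its right side flat against the side bar. Do not lift or tip it, only push it with the fingers, leave the small parts round it where they are, and finish clear of it.

Things in the scene. Friction and masses are not known exactly. Their poses are not given: they have to be found in the camera images.
- board: loose amplifier module: circuit board on white heatsink, block 150 mm along x, 153 mm along y, 50 mm high, 0.4-0.75 kg, slides at 2-6 N. The angle bar on its +y side sticks out 15 mm each end (x=+-90, y=57..76 mm). Origin: centre of its underside. Starts within 0.3 rad of the corner's axes; home, its +x side is on the back bar, its -y side on the side bar, origin at x=-75, y=+76.5 mm of the corner's frame
- corner_stop: L of two fixed aluminium bars 14 mm wide, 24 mm high. Origin: inside corner, on the worktop. Back bar: inner face at x=0, runs 115 mm along +y, bar at x=0..14 mm. Side bar: inner face at y=0, runs 115 mm along -x, bar at y=-14..0 mm. The module belongs at x<0, y>0. x points away from the robot, within 12 degrees of the robot's x
- flux_pot: round flux tin, 46 mm across, 22 mm high, at the far left; loose, to be left where it is. Origin: centre of its underside
- heatsink: small finned heatsink, 34 x 50 x 26 mm high, at the left; loose, to be left where it is. Origin: centre of its underside
- filter_module: small screened module on a green circuit board, 30 x 42 x 17 mm high, near the robot's edge of the worktop; loose, to be left where it is. Origin: centre of its underside
- attenuator: coaxial attenuator, a small metal cylinder 54 mm long and 17 mm thick, lying to the right of the locating corner; loose, to be left where it is. Origin: centre of its underside

How it is judged:
By the outcome, as a careful person would: the job done as asked, in the order asked, and still so for the second after the job is handed in, with the robot touching nothing.
It also fails if it takes over 51 s, if anything falls off the work surface, if the arm or the gripper's body presses on something with over 40 N, if the wrist force passes 120 N, or if a joint passes its speed limit or range.

ROBOT

A 6-joint arm with a two-finger parallel gripper is mounted at the origin on a cart in front of the work surface, level with it; the furniture and walls round the work are solid. World frame = base frame: x ahead of the robot, y to its left, z up, the work surface at z = 0. Lengths are in m, angles in degrees, forces in N, time in s.
With the tool pointing down it reaches from about 0.325 to 0.9 m from the base axis. Payload 6.1 kg.
Tool frame: the origin (TCP) lies at the very end of the fingers, on their centre line; the grasp point (between the pads) lies 19 mm behind it; z points along the fingers, x is the direction in which the jaws open and shut, and the axes are right-handed (so a half turn about z gives the same grasp; the last joint's range is limited). The gripper opens to 87 mm and grips with 3 to 60 N. Pads are 19 mm wide; open, the fingers measure 117 mm over their backs; the gripper's body (75 mm by 190 mm) begins 51 mm behind the grasp point.
Start: joints at [-81.137, 12.628, 87.462, -0, 79.91, -7.225], TCP at [0.173, -0.601, 0.223] pointing down, gripper open.
Joint ranges: [-170.65, 170.65], [-52.31, 119.04], [5.05, 147.46], [-71.25, 251.25], [11.57, 151.72], [-153.62, 153.62]. Speed limits (degrees/s): [147.25, 147.25, 172.46, 180, 180, 180].

INTERFACE

Orientations are given as a 3x3 rotation matrix whose columns are the frame's x, y, z axes.
In Python, from bench import arm, eyes, ticket gives the robot as it stands.
- The arm moves only by the tool step_arm, never from a script. Its argument "plan" is text: rows parted by semicolons, each of 5 numbers parted by spaces: the shift along the world's x, y, z in units of 25 mm (1.0 is 25 mm), then the turn about the world's z in units of 5 degrees (1.0 is 5 degrees), then the closure, from -1 (fully open) to 1 (shut). A call has exactly 8 rows; each row is the pose to reach, as a shift and turn from the pose commanded when the call began; what a row does not reach only later rows make up. A row lasts 1/10 s, in which the tool goes at most 50 mm and 8.59 degrees, less where a joint would pass 70% of its speed; a pose out of reach is approached as far as the arm can. A call with a gripper value outside its range is refused whole. The fingers move at their own pace and stop on an object; "newtons" is the grip in N (left out, the last holds). Time passes only in rows, so rows that repeat a pose let the fingers close, or fill a call up. It gives the time, the measured TCP pose, the force and the opening at its end, in the units of the state.
- arm.get_obs(): the state, without advancing time (a new reading comes with each control period).
- eyes.snapshot(name): name is "side" or "top"; returns (picture, depth): 420x560x3 uint8, red, green, blue; 420x560 float32, m along the optical axis (not along the pixel's ray), 0 where there is no reading.
- eyes.camera_model(name): a dict with "K" (3x3 intrinsics, pixels), "T" (4x4, takes a point from camera to world coordinates). Camera axes: x right, y down, z forward; pixel columns grow to the right and rows downward; lengths in m; the calibration is good to about 2 mm. A picture is of the moment at which its call begins. camera_model takes no time and is no camera call.
- ticket.job_done(): hands the job in, once; it reports no verdict.
The state is a dict: "clock": time; "joints": joint angles; "joint_velocities": joint speeds; "tau": joint torques, N m; "ee_pos": TCP position; "ee_rot": TCP orientation; "wrist_force": force on the tool from outside, world axes, zero at the start; "torque": the same for the moment, N m; "finger_gap": finger opening in m.
Only numpy, scipy, OpenCV 4.12 (cv2) and the standard library are available. Lean on these libraries where they do the work, as an engineer would, in place of code of your own. Each camera call takes 0.05 s, during which the arm holds its last target. There are 200 camera calls.

## Working session

There is one attempt and no reset: what is moved stays moved. The work goes in short steps, Python scripts to look and compute and a tool call to move; the robot and the scene stay as the last step left them, time stands still between calls to the robot, and variables do not carry over. Pictures are saved under pics/ and viewed, about 8 in all and at most 12, crops included, and the job is handed in when it is done.

Besides the shell and the picture viewer there is one more tool, called after "Emit:" as name(argument=value, ...), one argument or row to a line, values as JSON. step_arm: Moves the arm, as the interface text tells. Its arguments: {"type":"object","properties":{"plan":{"type":"string"},"newtons":{"type":"number"}},"required":["plan"]}

```bash
mkdir -p pics; cat > h.py <<'E'
from bench import arm, eyes, ticket
import numpy as np, cv2
def snap(n,f=None):
    p,d=eyes.snapshot(n)
    if f: cv2.imwrite('pics/'+f,p[:,:,::-1])
    return p,d
def cloud(n,d):
    m=eyes.camera_model(n);K,T=np.array(m['K']),np.array(m['T'])
    v,u=np.mgrid[:d.shape[0],:d.shape[1]]
    P=np.stack([(u-K[0,2])/K[0,0]*d,(v-K[1,2])/K[1,1]*d,d],-1)@T[:3,:3].T+T[:3,3]
    P[d==0]=np.nan
    return P
E
python3 - <<'E'
from h import *
p,d=snap('top','top1.png'); P=cloud('top',d); np.savez('t1.npz',p=p,P=P)
p,d=snap('side','side1.png'); np.savez('s1.npz',p=p,P=cloud('side',d))
print(eyes.camera_model('top'))
o=arm.get_obs();print(o)
E
```

```text
{'K': array([[468.86775761,   0.        , 287.62333948],
       [  0.        , 468.86775761, 206.1471244 ],
       [  0.        ,   0.        ,   1.        ]]), 'T': array([[-9.55427398e-04, -9.98298011e-01,  5.83109645e-02,
         5.12240948e-01],
       [-9.99978711e-01,  5.77393952e-04, -6.49956363e-03,
         1.18061789e-01],
       [ 6.45483305e-03, -5.83159330e-02, -9.98277310e-01,
         1.09859811e+00],
       [ 0.00000000e+00,  0.00000000e+00,  0.00000000e+00,
         1.00000000e+00]])}
{'clock': 0.1, 'joints': array([-8.11369292e+01,  1.26715990e+01,  8.75183792e+01, -1.79253612e-03,
        7.99110547e+01, -7.22477406e+00]), 'joint_velocities': array([-0.05163355, -0.06829484, -0.19328679, -0.02659595, -0.04248038,
        0.00585531]), 'tau': array([ 1.61117991e-03, -4.95943952e+01, -3.88519621e+01,  7.03230500e-02,
        5.15740807e-02, -5.61512138e-05]), 'ee_pos': array([ 0.17309594, -0.5999706 ,  0.22154486]), 'ee_rot': array([[ 2.77115848e-01, -9.60836467e-01, -3.02120704e-04],
       [-9.60834914e-01, -2.77115947e-01,  1.73755493e-03],
       [-1.75322861e-03, -1.91215888e-04, -9.99998445e-01]]), 'wrist_force': array([0.1199647 , 0.47178004, 0.18323683]), 'torque': array([-0.01690238, -0.04266442,  0.00584926]), 'finger_gap': 0.08693322725707761}
```

View pics/top1.png

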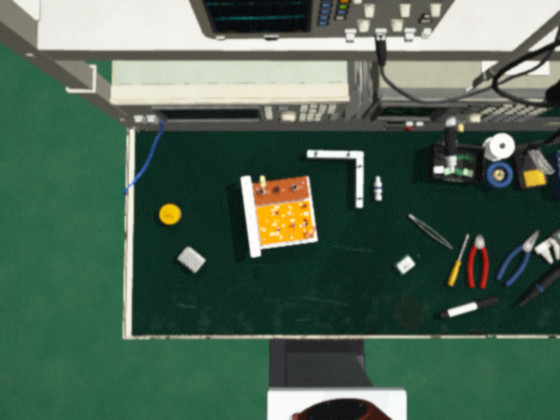

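View pics/side1.png

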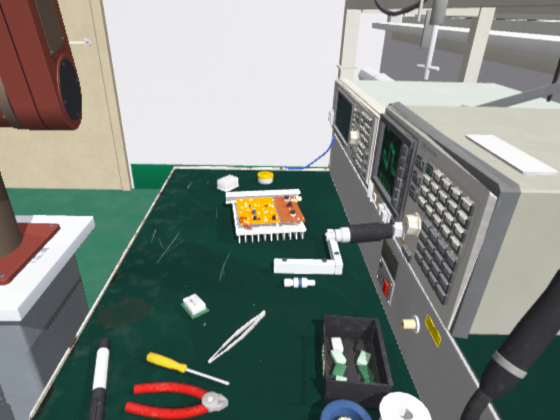

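The top picture shows the module at about (281,215), angle bar on its left side. The corner bars form an L with the inside corner near (356,158), and the attenuator is at (378,188). The side picture agrees with this.

```bash
cat >> h.py <<'E'
def fit(P,x0,x1,y0,y1,z0,z1):
    m=(P[...,0]>x0)&(P[...,0]<x1)&(P[...,1]>y0)&(P[...,1]<y1)&(P[...,2]>z0)&(P[...,2]<z1)
    return P[m]
E
python3 - <<'E'
from h import *
P=np.load('t1.npz')['P']
for (u,v) in [(281,215),(250,215),(357,190),(330,155),(320,190),(280,138),(360,138),(378,188),(357,120)]: print(u,v,P[v,u].round(3))
Q=fit(P,.3,.65,0,.3,.03,.09); r=cv2.minAreaRect((Q[:,:2]*1000).astype(np.float32)); print(r,cv2.boxPoints(r), np.percentile(Q[:,2],[5,50,95]))
Q=fit(P,.42,.68,-.065,.08,.012,.04); print(len(Q))
np.savetxt('c.txt',Q,fmt='%.4f')
im=np.zeros((600,700),np.uint8)
m=(P[...,2]>.012)&(P[...,2]<.04)
for v in range(145,212,2): print(v,''.join('#' if m[v,u] else '.' for u in range(300,390)))
E
```

```text
281 215 [0.554 0.126 0.041]
250 215 [0.554 0.196 0.047]
357 190 [ 0.612 -0.049  0.023]
330 155 [0.693 0.013 0.025]
320 190 [ 0.615  0.034 -0.003]
280 138 [ 0.738  0.129 -0.001]
360 138 [ 0.738 -0.061  0.001]
378 188 [ 0.618 -0.099  0.015]
357 120 [ 0.743 -0.03   0.155]
((559.3052368164062, 132.75689697265625), (179.525390625, 148.5903778076172), 7.670768737792969) [[460.4288   194.40567 ]
 [480.2628    47.144962]
 [658.18164   71.10812 ]
 [638.34766  218.36884 ]] [0.03928804 0.04302591 0.05082955]
556
145 ..........................................................................................
147 ..........................................................................................
149 ..........................................................................................
151 .......#####################..............................................................
153 .......########################################################...........................
155 .......########################################################...........................
157 .......############
[... 1936 characters left out ...]
.######.............#.####.........
199 ...########.............................................######.............######.........
201 ##..#....###............................................######............................
203 #.##......##............................................######............................
205 ..#.......##............................................######............................
207 ........#.##............................................######............................
209 ...........##.............................................................................
211 ...#.#.....##.............................................................................
```

```bash
cat >> h.py <<'E'
def rect(img,z,x0,x1,y0,y1,s=0.0005):
    """top picture warped onto plane z; row = (x1-x)/s, col=(y1-y)/s"""
    m=eyes.camera_model('top');K,T=np.array(m['K']),np.linalg.inv(m['T'])
    H=K@np.c_[T[:3,0],T[:3,1],T[:3,2]*z+T[:3,3]]
    A=np.array([[0,-s,x1],[-s,0,y1],[0,0,1]])
    return cv2.warpPerspective(img,np.linalg.inv(H@A),(int((y1-y0)/s),int((x1-x0)/s)))
E
python3 - <<'E'
from h import *
D=np.load('t1.npz');P=D['P'];p=D['p']
R=rect(p,.024,.55,.73,-.08,.09); cv2.imwrite('pics/rc.png',cv2.resize(R[:,:,::-1],None,fx=1.5,fy=1.5))
g=R.min(2).astype(float)
# side bar: columns edges per row; back bar: row edges per col
def edges(a,thr):
    i=np.flatnonzero(a>thr); return (i[0],i[-1]) if len(i) else None
xs=[];L=[]
for x in np.arange(.595,.67,.005):
    r=int((.73-x)/.0005); c=g[r,240:290]; e=edges(c,(c.max()+c.min())/2)
    xs.append(x);L.append([.09-.0005*(240+k) for k in e])
L=np.array(L);f1=np.polyfit(xs,L[:,0],1);f2=np.polyfit(xs,L[:,1],1);print('side bar y(x)',f1,f2,np.degrees(np.arctan([f1[0],f2[0]])),(L[:,0]-L[:,1]).mean())
ys=[];L=[]
for y in np.arange(-.03,.06,.005):
    c0=int((.09-y)/.0005); c=g[:150,c0]; e=edges(c,(c.max()+c.min())/2)
    ys.append(y);L.append([.73-.0005*k for k in e])
L=np.array(L);b1=np.polyfit(ys,L[:,0],1);b2=np.polyfit(ys,L[:,1],1);print('back bar x(y)',b1,b2,np.degrees(np.arctan([b1[0],b2[0]])),(L[:,0]-L[:,1]).mean())
y=(f1[0]*b2[1]+f1[1])/(1-f1[0]*b2[0]);print('corner',b2[0]*y+b2[1],y)
# module side edges from depth
Q=fit(P,.3,.68,0,.3,.03,.12);print('zmax',np.percentile(Q[:,2],[99,100]))
for yaw in (6,7,7.7,8.5):
    a=np.radians(yaw);X=Q[:,:2]@[np.cos(a),np.sin(a)];Y=Q[:,:2]@[-np.sin(a),np.cos(a)]
    print(yaw,np.percentile(X,[0,2,98,100]).round(4),np.percentile(Y,[0,1,99,100]).round(4))
S=fit(P,.3,.74,.25,.45,.008,.06);print('left parts',S[:,:2].min(0),S[:,:2].max(0),)
W=fit(np.load('s1.npz')['P'],.5,.745,-.2,.3,.06,.5);print('obst',len(W),W.min(0) if len(W) else '',W.max(0) if len(W) else '')
E
```

```text
side bar y(x) [-0.01558824 -0.03582794] [-1.02637352e-16 -5.45000000e-02] [-8.93067761e-01 -5.88068708e-15] 0.00881249999999998
back bar x(y) [0.02249742 0.70477434] [0.01960784 0.68747712] [1.28878981 1.12330271] 0.01733333333333335
corner 0.6865647658635672 -0.046530274291402676
zmax [0.05294169 0.05672632]
6 [0.4786 0.4975 0.6442 0.6579] [-0.0017  0.002   0.1467  0.15  ]
7 [0.4809 0.4998 0.6458 0.6603] [-0.0109 -0.0081  0.1365  0.1388]
7.7 [0.4823 0.5014 0.647  0.6618] [-0.0177 -0.015   0.1296  0.1309]
8.5 [0.4839 0.5031 0.6484 0.6635] [-0.0265 -0.0232  0.1216  0.1239]
left parts [0.4253607  0.30431584] [0.70764512 0.44937008]
obst 7708 [ 0.69273358 -0.19990788  0.13963738] [0.74498465 0.2996005  0.45583552]
```

View pics/rc.png

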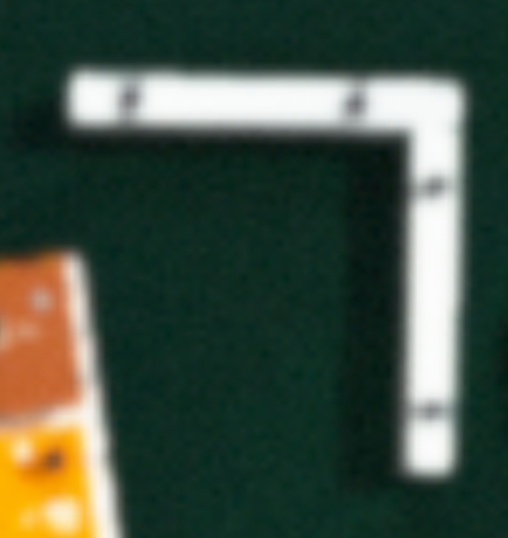

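The corner is at (0.6866, −0.0465) with a yaw of about −1.2°. The module is at (0.5595, 0.131) with a yaw of about 7.7°. I'll go behind its +y side with the jaws along x.

Emit:
step_arm(
  plan="2 4.2 0 1.5 -1;4 8.4 0 3 -1;6 12.6 0 4.5 -1;6 12.6 0 4.5 -1;8 16 0 6 -1;8 16 0 6 -1;8 16 0 6 -1;8 16 0 6 -1",
)

```text
clock: 0.9
ee_pos: [0.3517, -0.2405, 0.2223]
ee_rot: [[0.72, -0.694, 0.0], [-0.694, -0.72, 0.0], [0.0, -0.0, -1.0]]
wrist_force: [1.0, -0.4, -0.3]
finger_gap: 0.0873
```

Emit:
step_arm(
  plan="2 4.8 0 2 -1;3 7.2 0 3 -1;4 9.6 0 4 -1;5 12 0 5 -1;7.5 17.8 0 8.5 -1;7.5 17.8 0 8.5 -1;7.5 17.8 0 8.5 -1;7.5 17.8 0 8.5 -1",
)

```text
clock: 1.7
ee_pos: [0.5067, 0.1284, 0.2223]
ee_rot: [[1.0, -0.024, -0.0], [-0.024, -1.0, -0.0], [-0.0, 0.0, -1.0]]
wrist_force: [0.9, -1.7, 1.1]
finger_gap: 0.0866
```

Emit:
step_arm(
  plan="0 1.5 0 0 -1;0 3 0 0 -1;0 3 0 0 -1;0 3 0 0 -1;0 3 0 0 -1;0 3 0 0 -1;0 3 0 0 -1;0 3 0 0 -1",
)

```text
clock: 2.5
ee_pos: [0.5067, 0.2004, 0.2227]
ee_rot: [[1.0, -0.026, 0.0], [-0.026, -1.0, 0.0], [0.0, -0.0, -1.0]]
wrist_force: [0.9, -0.1, -1.0]
finger_gap: 0.0872
```

Emit:
step_arm(
  plan="2.1 1.9 0 0 -1;2.1 1.9 0 0 -1;2.1 1.9 -1.5 0 -1;2.1 1.9 -3 0 -1;2.1 1.9 -4.5 0 -1;2.1 1.9 -6 0 -1;2.1 1.9 -6.5 0 -1;2.1 1.9 -6.5 0 -1",
)

```text
clock: 3.3
ee_pos: [0.5573, 0.2479, 0.0578]
ee_rot: [[1.0, -0.025, -0.005], [-0.025, -1.0, -0.001], [-0.005, 0.001, -1.0]]
wrist_force: [1.2, 0.6, 0.7]
finger_gap: 0.0873
```

Emit:
step_arm(
  plan="0 0 -0.5 0 -1;0 0 -1 0 -1;0 0 -1.6 0 -1;0 0 -1.6 0 -1;0 -0.3 -1.6 0 -1;0 -0.6 -1.6 0 -1;0 -0.6 -1.6 0 -1;0 -0.6 -1.6 0 -1",
)

```text
clock: 4.1
ee_pos: [0.5595, 0.2334, 0.0207]
ee_rot: [[1.0, -0.025, 0.001], [-0.025, -1.0, 0.0], [0.001, -0.0, -1.0]]
wrist_force: [0.1, 0.0, -0.0]
finger_gap: 0.0872
```

Emit:
step_arm(
  plan="0 -0.2 0 0 -1;0 -0.4 0 0 -1;0 -0.6 0 0 -1;0 -0.8 0 0 -1;0 -1 0 0 -1;0 -1.2 0 0 -1;0 -1.4 0 0 -1;0 -1.6 0 0 -1",
)

```text
clock: 4.9
ee_pos: [0.5593, 0.1934, 0.0203]
ee_rot: [[1.0, -0.025, 0.001], [-0.025, -1.0, 0.0], [0.001, -0.0, -1.0]]
wrist_force: [1.7, 2.9, 2.5]
finger_gap: 0.087
```

Emit:
step_arm(
  plan="0 -0.2 0 0 -1;0 -0.4 0 0 -1;0 -0.6 0 0 -1;0 -0.8 0 0 -1;0 -1 0 0 -1;0 -1.2 0 0 -1;0 -1.2 0 0 -1;0 -1.2 0 0 -1",
)

```text
clock: 5.7
ee_pos: [0.5584, 0.1627, 0.0194]
ee_rot: [[1.0, -0.025, -0.001], [-0.025, -1.0, -0.001], [-0.001, 0.001, -1.0]]
wrist_force: [-1.1, 0.9, -0.1]
finger_gap: 0.087
```

```bash
python3 - <<'E'
from h import *
p,d=snap('top'); P=cloud('top',d); np.savez('t2.npz',p=p,P=P)
cv2.imwrite('pics/top2.png',cv2.resize(p[120:320,150:430,::-1],None,fx=2.8,fy=2.8))
E
```

```text
(no output)
```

View pics/top2.png

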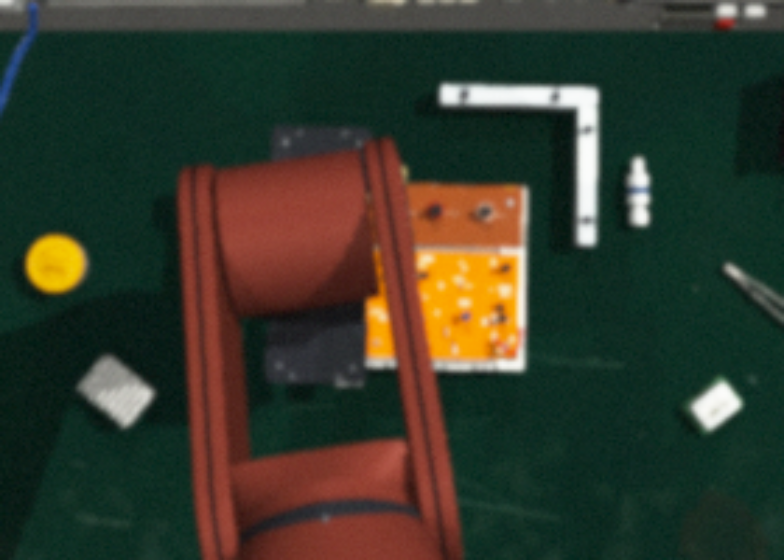

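The module has squared up to the fingers. Its right side, at crop column 525, is about 44 mm from the side bar, and the small parts have not moved. I'll stop the y push about 4 mm short, then push in x.

Emit:
step_arm(
  plan="0 -0.25 0 0 -1;0 -0.5 0 0 -1;0 -0.75 0 0 -1;0 -1 0 0 -1;0 -1.25 0 0 -1;0 -1.45 0 0 -1;0 -1.6 0 0 -1;0 -1.6 0 0 -1",
)

```text
clock: 6.55
ee_pos: [0.5592, 0.123, 0.0202]
ee_rot: [[1.0, -0.025, 0.0], [-0.025, -1.0, -0.001], [0.0, 0.001, -1.0]]
wrist_force: [0.1, -0.2, 0.3]
finger_gap: 0.087
```

Emit:
step_arm(
  plan="0 0.3 0 0 -1;0 0.7 0 0 -1;0 0.8 1.5 0 -1;0 0.8 3 0 -1;0 0.8 4.5 0 -1;-3 -1 5 -1.5 -1;-4 -2 5 -3 -1;-5 -3 5 -4.5 -1",
)

```text
clock: 7.35
ee_pos: [0.4392, 0.0547, 0.1456]
ee_rot: [[0.913, -0.408, 0.002], [-0.408, -0.913, -0.0], [0.001, -0.0, -1.0]]
wrist_force: [0.0, -0.6, 0.7]
finger_gap: 0.0867
```

Emit:
step_arm(
  plan="0 -0.8 0 -1.6 -1;0 -0.8 0 -3.2 -1;0 -0.8 0 -4.8 -1;0 -0.8 0 -6.4 -1;0 -0.8 0 -8 -1;0 -0.8 0 -9.6 -1;0 -0.8 0 -11.2 -1;0 -0.8 0 -12.8 -1",
)

```text
clock: 8.15
ee_pos: [0.4403, 0.035, 0.1451]
ee_rot: [[0.032, -0.999, 0.0], [-0.999, -0.032, 0.0], [-0.0, -0.0, -1.0]]
wrist_force: [0.2, -0.2, 0.3]
finger_gap: 0.0871
```

Emit:
step_arm(
  plan="0 0 0 -0.7 -1;0 0 0 -0.7 -1;0 0 0 -0.7 -1;0 0 0 -0.7 -1;0 0 0 -0.7 -1;0 0 0 -0.7 -1;0 0 0 -0.7 -1;0 0 0 -0.7 -1",
)

```text
clock: 8.95
ee_pos: [0.4401, 0.0342, 0.1448]
ee_rot: [[-0.025, -1.0, 0.0], [-1.0, 0.025, 0.0], [-0.0, -0.0, -1.0]]
wrist_force: [0.7, 0.0, -0.8]
finger_gap: 0.087
```

```bash
python3 - <<'E'
from h import *
p,d=snap('top'); P=cloud('top',d); np.savez('t3.npz',p=p,P=P)
cv2.imwrite('pics/top3.png',cv2.resize(p[120:320,150:430,::-1],None,fx=2.8,fy=2.8))
E
```

```text
(no output)
```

View pics/top3.png

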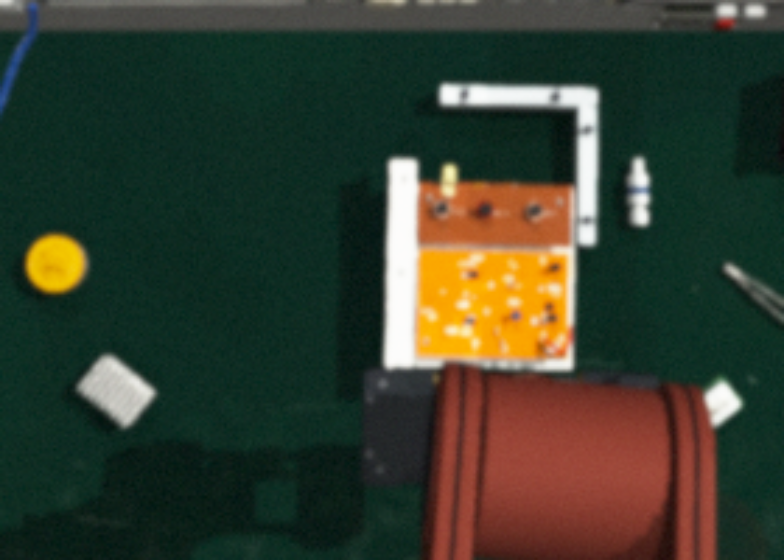

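The module is aligned, with a few mm between its right side (573) and the side bar (578). A yellow part sits on its front edge at (450,180). I'll descend behind the -x side and push in +x.

Emit:
step_arm(
  plan="0 -0.3 -1 0 -1;0 -0.3 -2.5 0 -1;0 -0.3 -4 0 -1;0 -0.3 -5 0 -1;0 -0.3 -5 0 -1;0.3 -0.3 -5 0 -1;0.6 -0.3 -5 0 -1;0.8 -0.3 -5 0 -1",
)

```text
clock: 9.8
ee_pos: [0.4624, 0.0265, 0.0218]
ee_rot: [[-0.024, -1.0, 0.003], [-1.0, 0.024, -0.0], [0.0, -0.003, -1.0]]
wrist_force: [-3.7, -0.5, 3.7]
finger_gap: 0.0871
```

Emit:
step_arm(
  plan="0.2 0 0 0 -1;0.4 0 0 0 -1;0.6 0 0 0 -1;0.8 0 0 0 -1;1 0 0 0 -1;1.2 0 0 0 -1;1.4 0 0 0 -1;1.4 0 0 0 -1",
)

```text
clock: 10.6
ee_pos: [0.4965, 0.0266, 0.0199]
ee_rot: [[-0.025, -1.0, 0.002], [-1.0, 0.025, -0.0], [0.0, -0.002, -1.0]]
wrist_force: [-1.1, -0.2, -0.7]
finger_gap: 0.0871
```

Emit:
step_arm(
  plan="0.2 0 0 0 -1;0.4 0 0 0 -1;0.6 0 0 0 -1;0.8 0 0 0 -1;0.9 0 0 0 -1;1 0 0 0 -1;1 0 0 0 -1;1 0 0 0 -1",
)

```text
clock: 11.4
ee_pos: [0.5206, 0.0267, 0.02]
ee_rot: [[-0.025, -1.0, 0.001], [-1.0, 0.025, -0.0], [0.0, -0.001, -1.0]]
wrist_force: [-0.4, 0.4, -0.6]
finger_gap: 0.0871
```

Emit:
step_arm(
  plan="0.1 0 0 0 -1;0.2 0 0 0 -1;0.2 0 0 0 -1;0.2 0 0 0 -1;0.24 0 0 0 -1;0.24 0 0 0 -1;0.24 0 0 0 -1;0.24 0 0 0 -1",
)

```text
clock: 12.2
ee_pos: [0.5258, 0.0267, 0.0198]
ee_rot: [[-0.025, -1.0, -0.0], [-1.0, 0.025, 0.0], [-0.0, 0.0, -1.0]]
wrist_force: [-5.1, -0.9, 3.0]
finger_gap: 0.0872
```

Emit:
step_arm(
  plan="0.04 0 0 0 -1;0.08 0 0 0 -1;0.08 0 0 0 -1;0.08 0 0 0 -1;0.08 0 0 0 -1;0.08 0 0 0 -1;0.08 0 0 0 -1;0.08 0 0 0 -1",
)

```text
clock: 13.0
ee_pos: [0.5273, 0.0268, 0.0196]
ee_rot: [[-0.024, -1.0, -0.002], [-1.0, 0.024, 0.0], [-0.0, 0.002, -1.0]]
wrist_force: [-6.5, 0.3, 4.6]
finger_gap: 0.0867
```

Emit:
step_arm(
  plan="0.04 0 0 0 -1;0.08 0 0 0 -1;0.08 0 0 0 -1;0.08 0 0 0 -1;0.08 0 0 0 -1;0.08 0 0 0 -1;0.08 0 0 0 -1;0.08 0 0 0 -1",
)

```text
clock: 13.8
ee_pos: [0.5273, 0.0268, 0.0193]
ee_rot: [[-0.024, -1.0, -0.006], [-1.0, 0.024, 0.0], [0.0, 0.006, -1.0]]
wrist_force: [-14.7, -1.1, 9.9]
finger_gap: 0.0869
```

```bash
python3 - <<'E'
from h import *
p,d=snap('top'); P=cloud('top',d); np.savez('t4.npz',p=p,P=P)
R=rect(p,.03,.52,.72,-.08,.16); cv2.imwrite('pics/top4.png',cv2.resize(R[:,:,::-1],None,fx=1.4,fy=1.4))
E
```

```text
(no output)
```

View pics/top4.png

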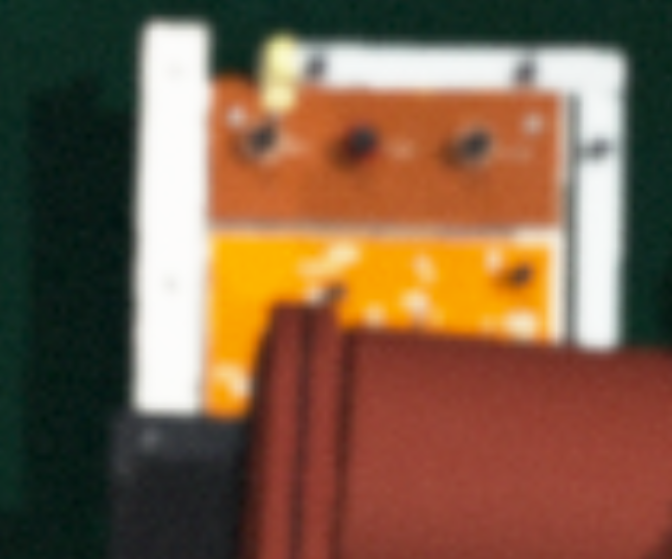

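Contact with the back bar shows: the TCP stopped at x = 0.5273 while the force rose to 15 N. About 4 mm remain to the side bar (columns 565 to 577). I'll check clearance to the instruments before re-approaching the +y side.

```bash
python3 - <<'E'
from h import *
for f in ('s1','t1'):
    W=fit(np.load(f+'.npz')['P'],.6,.76,.03,.25,.06,.5)
    for y in np.arange(.03,.25,.03):
        w=W[(W[:,1]>=y)&(W[:,1]<y+.03)]
        if len(w): i=w[:,0].argmin(); print(f,y.round(2),w[i].round(3),np.percentile(w[:,0],2).round(3),w[:,2].min().round(3))
E
```

```text
s1 0.03 [0.737 0.048 0.214] 0.738 0.06
s1 0.06 [0.737 0.072 0.215] 0.738 0.061
s1 0.09 [0.724 0.109 0.215] 0.726 0.06
s1 0.12 [0.726 0.127 0.216] 0.726 0.06
s1 0.15 [0.735 0.166 0.253] 0.736 0.06
s1 0.18 [0.735 0.195 0.27 ] 0.736 0.06
s1 0.21 [0.735 0.218 0.269] 0.735 0.061
s1 0.24 [0.735 0.242 0.271] 0.736 0.061
t1 0.03 [0.737 0.057 0.204] 0.738 0.063
t1 0.06 [0.737 0.084 0.19 ] 0.738 0.063
t1 0.09 [0.724 0.106 0.217] 0.726 0.061
t1 0.12 [0.725 0.121 0.22 ] 0.732 0.061
t1 0.15 [0.735 0.166 0.262] 0.736 0.062
t1 0.18 [0.735 0.196 0.269] 0.736 0.062
t1 0.21 [0.735 0.226 0.269] 0.736 0.062
t1 0.24 [0.735 0.244 0.269] 0.736 0.065
```

Emit:
step_arm(
  plan="-0.3 0 0 0 -1;-0.8 0 0 0 -1;-1 0 1.5 0 -1;-1 0 3 0 -1;-1 0 4.5 0 -1;-1 0 5.5 0 -1;-1 0 5.5 1.5 -1;-1 1 5.5 3 -1",
)

```text
clock: 14.65
ee_pos: [0.5074, 0.0501, 0.1594]
ee_rot: [[0.237, -0.971, 0.006], [-0.971, -0.237, -0.001], [0.003, -0.006, -1.0]]
wrist_force: [0.3, 1.1, -0.1]
finger_gap: 0.0869
```

Emit:
step_arm(
  plan="0 1 0 1.6 -1;0 2 0 3.2 -1;0 3 0 4.8 -1;0 4 0 6.4 -1;0.5 4 0 8 -1;1.5 4 0 9.6 -1;2.5 4 0 11.2 -1;3.5 4 0 12.8 -1",
)

```text
clock: 15.45
ee_pos: [0.5945, 0.1521, 0.1576]
ee_rot: [[0.978, -0.209, 0.003], [-0.209, -0.978, 0.001], [0.003, -0.001, -1.0]]
wrist_force: [-0.5, 0.3, 0.9]
finger_gap: 0.087
```

Emit:
step_arm(
  plan="0.2 0 0 1.6 -1;0.2 0 0 2.2 -1;0.2 0 0 2.2 -1;0.2 0 0 2.2 -1;0.2 0 0 2.2 -1;0.2 0 0 2.2 -1;0.2 0 0 2.2 -1;0.2 0 0 2.2 -1",
)

```text
clock: 16.25
ee_pos: [0.5976, 0.1518, 0.1574]
ee_rot: [[1.0, -0.025, 0.0], [-0.025, -1.0, 0.0], [0.0, -0.0, -1.0]]
wrist_force: [-0.5, -0.2, -0.2]
finger_gap: 0.0874
```

Emit:
step_arm(
  plan="0 0 -1.5 0 -1;0 0 -3 0 -1;0 0 -4.5 0 -1;0 0 -5.5 0 -1;0 0 -5.5 0 -1;0 -0.4 -5.5 0 -1;0 -0.8 -5.5 0 -1;0 -1 -5.5 0 -1",
)

```text
clock: 17.05
ee_pos: [0.5994, 0.1255, 0.0222]
ee_rot: [[1.0, -0.025, 0.004], [-0.025, -1.0, -0.0], [0.004, -0.0, -1.0]]
wrist_force: [0.4, 0.9, -0.3]
finger_gap: 0.087
```

Emit:
step_arm(
  plan="0 -0.05 0 0 -1;0 -0.1 0 0 -1;0 -0.15 0 0 -1;0 -0.2 0 0 -1;0 -0.25 0 0 -1;0 -0.25 0 0 -1;0 -0.25 0 0 -1;0 -0.25 0 0 -1",
)

```text
clock: 17.85
ee_pos: [0.598, 0.1216, 0.0205]
ee_rot: [[1.0, -0.024, 0.001], [-0.024, -1.0, 0.001], [0.001, -0.001, -1.0]]
wrist_force: [-1.0, 5.1, 4.7]
finger_gap: 0.0871
```

Emit:
step_arm(
  plan="0 -0.04 0 0 -1;0 -0.08 0 0 -1;0 -0.08 0 0 -1;0 -0.08 0 0 -1;0 -0.08 0 0 -1;0 -0.08 0 0 -1;0 -0.08 0 0 -1;0 -0.08 0 0 -1",
)

```text
clock: 18.65
ee_pos: [0.598, 0.1195, 0.0204]
ee_rot: [[1.0, -0.024, 0.001], [-0.024, -1.0, 0.001], [0.001, -0.001, -1.0]]
wrist_force: [-0.1, 5.0, 3.7]
finger_gap: 0.0872
```

Emit:
step_arm(
  plan="0 -0.04 0 0 -1;0 -0.08 0 0 -1;0 -0.08 0 0 -1;0 -0.08 0 0 -1;0 -0.08 0 0 -1;0 -0.08 0 0 -1;0 -0.08 0 0 -1;0 -0.08 0 0 -1",
)

```text
clock: 19.45
ee_pos: [0.5979, 0.1184, 0.0204]
ee_rot: [[1.0, -0.024, 0.001], [-0.024, -1.0, 0.002], [0.001, -0.002, -1.0]]
wrist_force: [-0.6, 8.7, 3.9]
finger_gap: 0.0869
```

Emit:
step_arm(
  plan="0 -0.04 0 0 -1;0 -0.08 0 0 -1;0 -0.08 0 0 -1;0 -0.08 0 0 -1;0 -0.08 0 0 -1;0 -0.08 0 0 -1;0 -0.08 0 0 -1;0 -0.08 0 0 -1",
)

```text
clock: 20.25
ee_pos: [0.5976, 0.1182, 0.0204]
ee_rot: [[1.0, -0.023, 0.001], [-0.023, -1.0, 0.005], [0.001, -0.005, -1.0]]
wrist_force: [-2.4, 15.1, 3.8]
finger_gap: 0.0873
```

Emit:
step_arm(
  plan="0 -0.04 0 0 -1;0 -0.08 0 0 -1;0 -0.08 0 0 -1;0 -0.08 0 0 -1;0 0 0 0 -1;0 0.3 0 0 -1;0 1 0 0 -1;0 1 0 0 -1",
)

```text
clock: 21.05
ee_pos: [0.5972, 0.1411, 0.0194]
ee_rot: [[1.0, -0.023, -0.001], [-0.023, -1.0, 0.0], [-0.001, -0.0, -1.0]]
wrist_force: [0.5, 0.2, -0.6]
finger_gap: 0.0868
```

Emit:
step_arm(
  plan="0 0 1.5 0 -1;0 0 3 0 -1;0 0 4.5 0 -1;0 0 5.5 0 -1;-1 0 5.5 -1.6 -1;-3 -1 5.5 -3.2 -1;-4.5 -2 5.5 -4.8 -1;-6 -3 5.5 -6.4 -1",
)

```text
clock: 21.85
ee_pos: [0.4455, 0.0636, 0.1567]
ee_rot: [[0.832, -0.555, -0.001], [-0.555, -0.832, -0.001], [-0.0, 0.001, -1.0]]
wrist_force: [-0.3, -1.6, 0.7]
finger_gap: 0.087
```

Emit:
step_arm(
  plan="-0.5 -0.6 0 -1.6 -1;-0.5 -1.2 0 -3.2 -1;-0.5 -1.2 0 -4.8 -1;-0.5 -1.2 0 -6.4 -1;-0.5 -1.2 0 -8 -1;-0.5 -1.2 0 -9.6 -1;-0.5 -1.2 0 -11.5 -1;-0.5 -1.2 0 -11.5 -1",
)

```text
clock: 22.65
ee_pos: [0.4349, 0.0342, 0.1571]
ee_rot: [[-0.018, -1.0, -0.0], [-1.0, 0.018, -0.001], [0.001, 0.0, -1.0]]
wrist_force: [-0.7, 0.4, 0.3]
finger_gap: 0.0868
```

```bash
python3 - <<'E'
from h import *
p,d=snap('top'); P=cloud('top',d); np.savez('t5.npz',p=p,P=P)
R=rect(p,.024,.52,.72,-.08,.16); cv2.imwrite('pics/top5.png',cv2.resize(R[:,:,::-1],None,fx=1.4,fy=1.4))
print(arm.get_obs()['ee_pos'],arm.get_obs()['ee_rot'][:,0])
E
```

```text
[0.43493257 0.03421855 0.1571595 ] [-1.48896012e-02 -9.99889059e-01  4.11486721e-04]
```

View pics/top5.png

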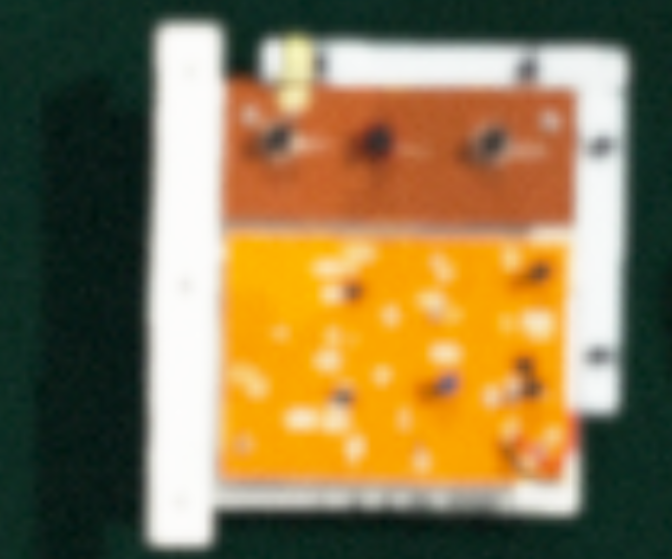

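It looks home on both bars. One more confirming +x push, since the y push may have moved it slightly off the back bar.

Emit:
step_arm(
  plan="0 -0.4 -1.5 -0.1 -1;0 -0.4 -3 -0.1 -1;0 -0.4 -4.5 -0.1 -1;0 -0.4 -5.5 -0.1 -1;0.5 -0.4 -5.5 -0.1 -1;1.5 -0.4 -5.5 -0.1 -1;2.5 -0.4 -5.5 -0.1 -1;3.3 -0.4 -5.5 -0.1 -1",
)

```text
clock: 23.5
ee_pos: [0.5189, 0.0243, 0.0197]
ee_rot: [[-0.021, -1.0, 0.0], [-1.0, 0.021, -0.0], [0.0, -0.0, -1.0]]
wrist_force: [0.3, 0.5, -0.7]
finger_gap: 0.0869
```

Emit:
step_arm(
  plan="0.08 0 0 0 -1;0.16 0 0 0 -1;0.24 0 0 0 -1;0.3 0 0 0 -1;0.3 0 0 0 -1;0.3 0 0 0 -1;0.3 0 0 0 -1;0.3 0 0 0 -1",
)

```text
clock: 24.3
ee_pos: [0.525, 0.0245, 0.0199]
ee_rot: [[-0.025, -1.0, 0.0], [-1.0, 0.025, -0.0], [0.0, -0.0, -1.0]]
wrist_force: [0.1, 0.2, 0.9]
finger_gap: 0.0871
```

Emit:
step_arm(
  plan="0.04 0 0 0 -1;0.08 0 0 0 -1;0.12 0 0 0 -1;0.12 0 0 0 -1;0.12 0 0 0 -1;0.12 0 0 0 -1;0.12 0 0 0 -1;0.12 0 0 0 -1",
)

```text
clock: 25.1
ee_pos: [0.527, 0.0246, 0.0195]
ee_rot: [[-0.024, -1.0, -0.003], [-1.0, 0.024, 0.0], [-0.0, 0.003, -1.0]]
wrist_force: [-4.2, -1.2, 3.7]
finger_gap: 0.0871
```

Emit:
step_arm(
  plan="0.04 0 0 0 -1;0.08 0 0 0 -1;0.12 0 0 0 -1;0.12 0 0 0 -1;0.12 0 0 0 -1;0.12 0 0 0 -1;0.12 0 0 0 -1;0.12 0 0 0 -1",
)

```text
clock: 25.9
ee_pos: [0.5273, 0.0249, 0.019]
ee_rot: [[-0.024, -1.0, -0.008], [-1.0, 0.024, 0.0], [-0.0, 0.008, -1.0]]
wrist_force: [-12.9, 0.7, 10.7]
finger_gap: 0.087
```

Emit:
step_arm(
  plan="-0.1 0 0 0 -1;-0.4 0 0 0 -1;-1.2 0 0 0 -1;-1.5 0 0 0 -1;-2 0 1.5 0 -1;-2 0 3 0 -1;-3 -1 4.5 0 -1;-4 -2 5.5 0 -1",
)

```text
clock: 26.7
ee_pos: [0.4321, -0.026, 0.1602]
ee_rot: [[-0.023, -1.0, 0.004], [-1.0, 0.023, -0.001], [0.001, -0.004, -1.0]]
wrist_force: [-0.5, -0.8, 0.3]
finger_gap: 0.0867
```

```bash
python3 - <<'E'
from h import *
p,d=snap('top'); P=cloud('top',d); np.savez('t6.npz',p=p,P=P)
A=rect(p,.024,.52,.72,-.08,.16)
s,_=snap('side'); B=cv2.resize(s[170:300,200:360],(640,520))
cv2.imwrite('pics/side6.png',B[:,:,::-1])
Q=fit(P,.45,.72,-.07,.2,.032,.06)
for yaw in (-1.2,):
    a=np.radians(yaw);c=np.array([.6866,-.0465]);q=Q[:,:2]-c;X=q@[np.cos(a),np.sin(a)];Y=q@[-np.sin(a),np.cos(a)]
    b=Y<.12
    print('body x in corner frame',np.percentile(X[b],[.5,2,98,99.5]).round(4),'y',np.percentile(Y,[.5,2,98,99.5]).round(4))
    # angle-bar outer-edge slope
    bar=Y>.13; xb=X[bar]; 
    e=[(x,np.max(Y[bar][np.abs(xb-x)<.008])) for x in np.arange(-.15,.005,.015)]
    print('bar yaw rel',np.degrees(np.arctan(np.polyfit(*zip(*e),1)[0])))
for f in ('t1','t6'):
    Z=np.load(f+'.npz')['P']
    for n,b in dict(flux=(.5,.62,.33,.42),hs=(.42,.51,.28,.36),fil=(.4,.5,-.2,-.12),att=(.57,.66,-.12,-.08)).items():
        q=fit(Z,*b,.007,.05); print(f,n,len(q),np.median(q,0)[:2].round(4) if len(q) else '')
E
```

```text
body x in corner frame [-0.1402 -0.1381 -0.0025  0.0033] y [0.0044 0.0068 0.1492 0.1508]
bar yaw rel -0.17508051398215735
t1 flux 322 [0.5573 0.3829]
t1 hs 241 [0.4538 0.3326]
t1 fil 176 [ 0.4397 -0.1586]
t1 att 136 [ 0.6165 -0.0971]
t6 flux 319 [0.5572 0.3827]
t6 hs 238 [0.4538 0.3333]
t6 fil 2 [ 0.458 -0.165]
t6 att 133 [ 0.6176 -0.0969]
```

View pics/side6.png

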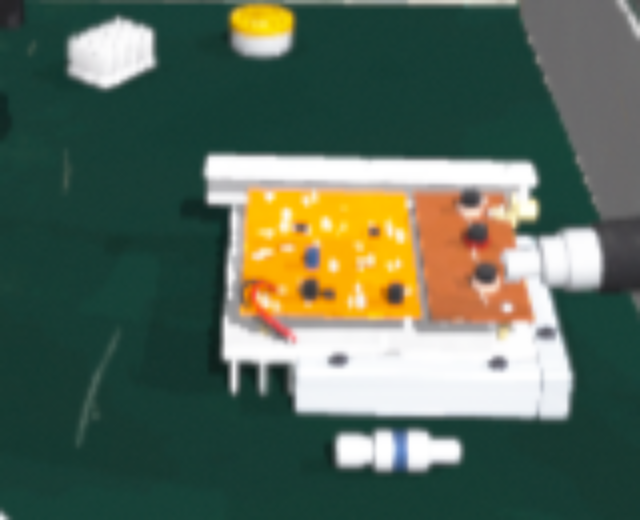

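```bash
python3 - <<'E'
from h import *
p,d=snap('side'); Z=cloud('side',d)
for z in (np.load('s1.npz')['P'],Z):
    q=fit(z,.4,.5,-.2,-.12,.007,.05); print('fil',len(q),np.median(q,0)[:2])
R=rect(np.load('t6.npz')['p'],.024,.52,.72,-.08,.16)
R5=rect(np.load('t5.npz')['p'],.024,.52,.72,-.08,.16)
print('shift t5->t6 px(0.5mm)',cv2.phaseCorrelate(R5[60:340,110:400,1].astype(np.float32),R[60:340,110:400,1].astype(np.float32)))
print(ticket.job_done())
E
```

```text
fil 285 [ 0.44122445 -0.16316453]
fil 285 [ 0.44128484 -0.16285279]
shift t5->t6 px(0.5mm) ((0.004395780615368494, 0.016177223737173563), 0.8199574564121388)
the job is handed in; nothing more can be done
None
```

I pushed the module into the corner in four pushes with the open fingers, then retracted and handed the job in at about 27 s. It was first squared up with a -y push and then pushed +x onto the back bar. A -y push brought it onto the side bar, and a second +x push confirmed the seat.

- **Contact:** the tool stopped at x ≈ 0.5273 against the back bar on both +x pushes, at about 13–15 N. It stopped at y ≈ 0.118 against the side bar at 15 N. The arm then pushed about 2 mm further in y, and I read no force at that peak.
- **Alignment:** in the last pictures the module lies along both bars, about 0.2° off my estimate of the corner's axes. The final +x push moved it less than 0.05 mm, so it was already seated.
- **Accuracy:** the edges measured by depth came out a few mm inside nominal. I saw the same kind of shortfall at the start, so I relied on the contact stops rather than those edges.
- **Small parts:** all four stayed put to within about 1 mm, which is the measuring noise. The filter module was hidden by the arm in the last top view, so I checked it with the side camera.
- **Clearance:** the arm finished clear of the module, with the tool at about (0.43, -0.03) and 0.16 m up. No check failed.

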